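Slide the brass ballast plate off the setup board and weigh it

TASK

The thin brass ballast plate lies flat on the raised setup board, too thin to be picked up there: slide it across the board until about a third of its length sticks out past the board's front edge (the edge nearest the robot), but not so far that it tips off. Then take hold of the part that sticks out, lift the plate and lower it, still gripped, flat onto the middle of the weighing scale's pan, and let go. Leave the blue plate beside it on the board where it is.

Things in the scene. Friction and masses are not known exactly. Their poses are not given: they have to be found in the camera images.
- ballast_mid (a point): Centre of the loose brass plate: 130 long (x), 40 wide (y), 3 thick (z), about 0.13 kg, a dark screw hole near each end. At the start it lies flat on the board, its x axis within 8 degrees of the board's x and its -x end 20 to 60 mm behind the front edge. It slides easily on the board (friction about 0.25): a fingertip pressed on its top drags it along.
- spare_mid (a point): Centre of the blue plate, same size as the brass one, 0.06 kg, lying beside it on the board (either may be left or right). Leave it alone.
- board_edge (a point): Middle of the front edge of the setup board, on its upper face. Fixed rigid grey slab 260 by 260, 12 thick, level, top 50 above the table, on four feet set 36 or more in, so there is free space below and in front of the edge. x points from the edge back across the board (0 to 260), y along the edge (-130 to 130), z up.
- pan_mid (a point): Centre of the upper face of the steel pan of the weighing scale: rigid level square 120 by 120, 40 above the table, on a fixed black body 170 by 136, beside the board on the left or the right. x and y lie along the pan's sides, z up. The pan does not move when loaded.
Not all that is in view belongs to the job. Of the things shaped like the part that bears ballast_mid, the brass one is meant.

How it is judged:
By the outcome, as a careful person would: the job done as asked, in the order asked, and still so for the second after the job is handed in, with the robot touching nothing.
It also fails if it takes over 51 s, if anything falls off the work surface, if the arm or the gripper's body presses on something with over 40 N, if the wrist force passes 120 N, or if a joint passes its speed limit or range.

ROBOT

A 6-joint arm with a two-finger parallel gripper is mounted at the origin on the work surface. World frame = base frame: x ahead of the robot, y to its left, z up, the work surface at z = 0. Lengths are in mm, angles in degrees, forces in N, time in s.
With the tool pointing down it reaches from about 275 to 875 mm from the base axis. Payload 12.5 kg.
Tool frame: the origin (TCP) lies midway between the tips of the shut fingers; the grasp point (between the pads) lies 19 mm behind it; z points along the fingers, y is the line along which they close (so a half turn about z gives the same grasp; the last joint's range is limited). The gripper opens to 85 mm and grips with 20 to 120 N. Pads are 22 mm wide; open, the fingers measure 114 mm over their backs; the gripper's body (76 mm by 85 mm) begins 54 mm behind the grasp point. The pads swing forward as they close: fully open they stand 13 mm farther back than shut.
Start: joints at [70.955, 20.094, 94.641, -0, 65.266, -4.847], TCP at [134.868, 533.193, 231.29] pointing down, gripper open.
Joint ranges: [-157.81, 157.81], [-45, 120.19], [0.68, 151.7], [-89.99, 269.99], [4.06, 180], [-164.3, 164.3]. Speed limits (degrees/s): [127.2, 127.2, 159.86, 180, 180, 180].

INTERFACE

Orientations are given as [roll, pitch, yaw] about the fixed x, y, z axes, in that order (R = Rz(yaw) Ry(pitch) Rx(roll)).
In Python, from plant import manip gives the robot as it stands. The module is installed in compiled form; this text tells all that it offers. Calls block until the motion is done:
- manip.movep(position, orientation): joint-space move of the TCP to a pose.
- manip.line_to(position, feed=150, attitude=None, contact_N=None): straight line of the TCP; attitude=None keeps the orientation; feed is the mean speed in mm/s. With contact_N (N) it stops when the force on the tool has changed by that much, and returns True; else False.
- manip.move_joints(angles): joint-space move.
- manip.gripper_to(opening): finger opening in mm; the grip force is fixed at half the most; returns when the fingers have stopped.
- manip.wait(seconds).
- manip.solve_ik(position, orientation): joint angles nearest the present ones, or None.
- manip.read_state(): the state.
- manip.grab_frame(name): name is "scene" or "top" or "wrist"; returns a dict with "pixels" (420x560x3 uint8, red, green, blue), "fovy" (degrees; the focal length in pixels is half the picture's height over the tangent of half this angle, whatever the lens; pixels are square), "cx", "cy" (the principal point, pixels), "xyz" and "rotation" of the camera in the world. Camera axes: x right, y down, z forward; pixel columns grow to the right and rows downward; lengths in mm; the calibration is good to about 2 mm. A picture is of the moment at which its call begins. There is no depth.
A pose or a line that the arm cannot do raises manip.PlanningError and nothing moves.
- manip.job_done(): hands the job in; it is judged then, once.
The state is a dict: "time_s": time; "joint_positions": joint angles; "dq": joint speeds; "joint_efforts": joint torques, N m; "tool_pos": TCP position; "tool_rot": TCP orientation; "force": force on the tool from outside, world axes, zero at the start; "wrist_torque": the same for the moment, N m; "opening": finger opening in mm; "finger_force": force on a finger pad.
Only numpy, scipy, OpenCV 4.12 (cv2) and the standard library are available. Lean on these libraries where they do the work, as an engineer would, in place of code of your own. Each camera call takes 0.05 s, during which the arm holds its last target. There are 200 camera calls.

## Working session

There is one attempt and no reset: what is moved stays moved. The work goes in short steps, each a Python script; the robot and the scene stay as the last script left them, time stands still between calls to the robot, and variables do not carry over. Pictures are saved under pics/ and viewed, at most 10 in all, crops included, and the job is handed in when it is done.

```bash
mkdir -p pics
cat > h.py <<'E'
import numpy as np, cv2, json
from plant import manip
def shot(name, fn=None):
    f=manip.grab_frame(name)
    if fn: cv2.imwrite('pics/'+fn, cv2.cvtColor(f['pixels'],cv2.COLOR_RGB2BGR))
    return f
def ray(f,u,v,z):
    fl=210/np.tan(np.radians(f['fovy'])/2)
    R=np.array(f['rotation']); R=R if R.shape==(3,3) else None
    d=R@np.array([(u-f['cx'])/fl,(v-f['cy'])/fl,1]); c=np.array(f['xyz'])
    return c+d*(z-c[2])/d[2]
def proj(f,p):
    fl=210/np.tan(np.radians(f['fovy'])/2)
    q=np.array(f['rotation']).T@(np.array(p)-np.array(f['xyz']))
    return q[:2]/q[2]*fl+[f['cx'],f['cy']]
E
python3 - <<'E'
from h import *
a=shot('top','top1.png');b=shot('scene','scene1.png')
for f in(a,b): print({k:np.round(f[k],3).tolist() for k in f if k!='pixels'})
s=manip.read_state();print(s)
E
```

```text
{'fovy': 42.458, 'cx': 282.07, 'cy': 204.038, 'xyz': [422.22, 12.469, 1158.219], 'rotation': [-174.321, 0.534, -89.686]}
{'fovy': 48.474, 'cx': 276.356, 'cy': 205.708, 'xyz': [1174.002, -311.409, 662.112], 'rotation': [-129.7, -0.133, 64.457]}
{'time_s': 0.1, 'joint_positions': array([ 7.09549185e+01,  2.01190284e+01,  9.46717595e+01,  8.42256602e-05,
        6.52665987e+01, -4.84875935e+00]), 'dq': array([ 0.02204086, -0.13280205, -0.09975955, -0.06306697, -0.13076751,
       -0.02622643]), 'joint_efforts': array([ 1.29221902e-03, -5.06834579e+01, -2.91877395e+01, -3.85981218e-05,
        2.66287148e-03,  2.13165413e-05]), 'tool_pos': array([134.7793638 , 532.93221609, 230.84361184]), 'tool_rot': array([-1.79942825e+02, -4.92684097e-03,  1.65803640e+02]), 'force': array([0.33093177, 0.40319458, 0.10024199]), 'wrist_torque': array([-0.02987036,  0.02190732,  0.0156385 ]), 'finger_force': 0.0, 'opening': 85.71024461419965}
```

View pics/top1.png

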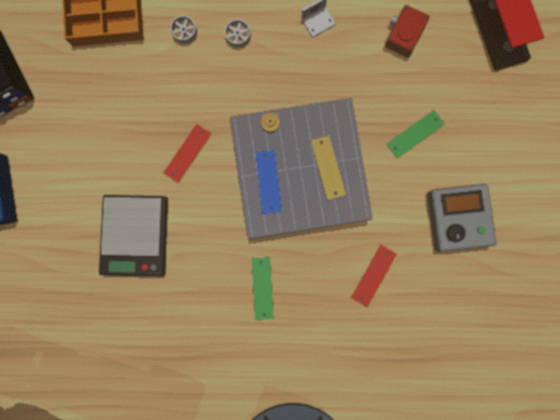

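View pics/scene1.png

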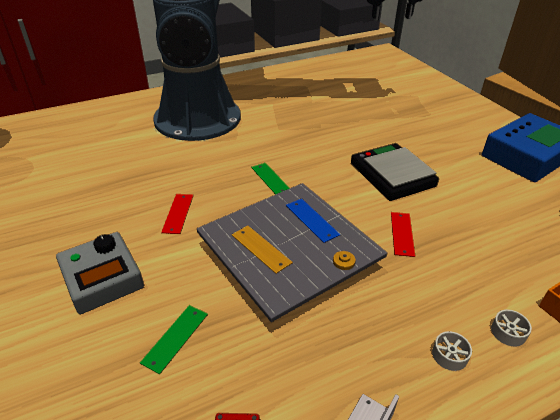

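The top view shows the grey board with corners near (231,115), (352,99), (371,219) and (249,239). The robot base is at the bottom. The plate-shaped things are:
- yellow at (328,167), on the board
- blue at (269,182), on the board
- red at (188,153) and (374,276), on the table
- green at (415,134) and (263,289), on the table

The yellow one on the board fits the brass plate. There is also a brass knob at (270,122), which is not a plate. The scale is on the left with its pan at about (131,226). The grey box with a dial at (462,218) is not the scale. I'll confirm this in an enlarged crop.

```bash
cat >> h.py <<'E'
from scipy.spatial.transform import Rotation as Ro
def _R(f): f['rotation']=Ro.from_euler('xyz',f['rotation'],degrees=True).as_matrix() if np.ndim(f['rotation'])==1 else f['rotation']; return f
_ray,_proj=ray,proj
def ray(f,u,v,z): return _ray(_R(f),u,v,z)
def proj(f,p): return _proj(_R(f),p)
E
python3 - <<'E'
from h import *
im=cv2.imread('pics/top1.png')
c=cv2.resize(im[90:250,220:380],None,fx=3.75,fy=3.75,interpolation=cv2.INTER_CUBIC); cv2.imwrite('pics/c1.png',c)
c=cv2.resize(im[185:285,90:180],None,fx=4,fy=4,interpolation=cv2.INTER_CUBIC); cv2.imwrite('pics/c2.png',c)
f=shot('top')
hsv=cv2.cvtColor(im,cv2.COLOR_BGR2HSV)
def rect(mask,roi,z):
    m=np.zeros_like(mask);y0,y1,x0,x1=roi;m[y0:y1,x0:x1]=mask[y0:y1,x0:x1]
    n,l,s,_=cv2.connectedComponentsWithStats(m);k=1+np.argmax(s[1:,4])
    pts=np.argwhere(l==k)[:,::-1]
    w=np.array([ray(f,u,v,z)[:2] for u,v in pts],np.float32)
    return cv2.minAreaRect(w), cv2.minAreaRect(pts.astype(np.float32))
print('brass',rect(cv2.inRange(hsv,(15,90,80),(35,255,255)),(130,205,305,355),53))
print('blue',rect(cv2.inRange(hsv,(100,120,50),(130,255,255)),(140,220,245,295),53))
print('pan',rect(cv2.inRange(hsv,(0,0,110),(180,50,255)),(190,262,95,172),40))
for u,v in[(231,115),(352,99),(371,219),(249,239)]: print('board',ray(f,u,v,50).round(1))
E
```

```text
brass (((608.7623901367188, -71.08186340332031), (129.65773010253906, 39.85759735107422), 15.300605773925781), ((328.0257568359375, 167.4928436279297), (62.200443267822266, 19.27035903930664), 74.47589111328125))
blue (((578.7380981445312, 52.53411102294922), (127.01986694335938, 37.883392333984375), 6.839641094207764), ((268.1280822753906, 181.6524200439453), (60.95820999145508, 18.442068099975586), 83.6598129272461))
pan (((486.4089050292969, 337.9278564453125), (120.15190887451172, 120.22589111328125), 89.1898193359375), ((130.46670532226562, 225.99887084960938), (58.03444290161133, 57.86786651611328), 1.9091525077819824))
board [719.5 131.5  50. ]
board [ 754.5 -122.1   50. ]
board [ 502.4 -159.2   50. ]
board [460.1  90.7  50. ]
```

View pics/c1.png

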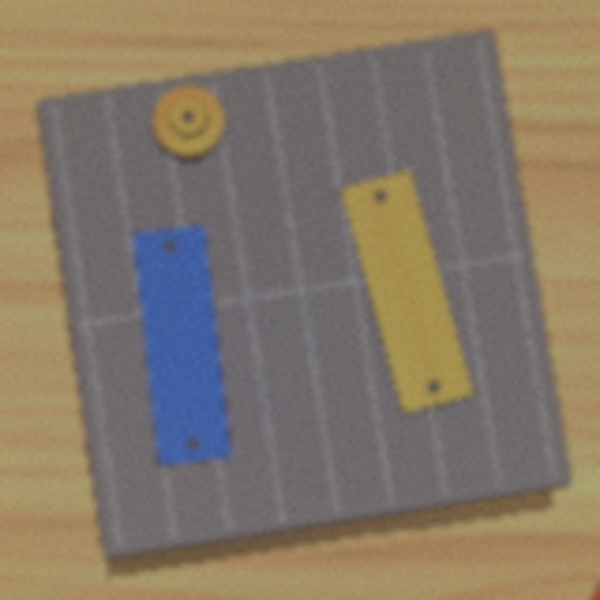

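View pics/c2.png

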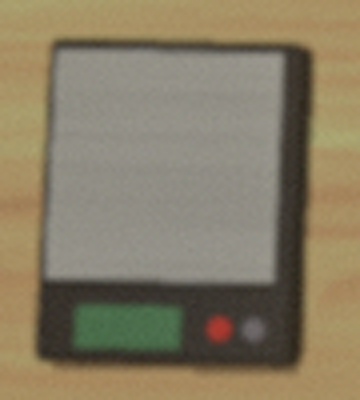

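The crop confirms the brass plate at about (328,167), with two dark holes. It is the only yellow plate. From the measurements:
- **Brass plate:** centre about (609,-71), at 15.3°
- **Board edge middle:** about (481,-34), board x at 8.7°
- **Pan:** about (486,338), at -0.8°

I need to slide the plate about 99 mm along board -x. I'll press with the shut fingertips.

```bash
cat >> h.py <<'E'
def st(t=''):
    s=manip.read_state(); print(t,round(s['time_s'],2),s['tool_pos'].round(2),s['tool_rot'].round(1),'F',s['force'].round(1),'op',round(s['opening'],1),round(s['finger_force'],1)); return s
BA=8.7; bx=np.array([np.cos(np.radians(BA)),np.sin(np.radians(BA)),0]); by=np.array([-bx[1],bx[0],0])
E0=np.array([480.6,-34.4,0])
E
python3 - <<'E'
from h import *
A=[180,0,195.3]
manip.movep([609,-71,130],A); st('above')
manip.gripper_to(0); st('shut')
manip.line_to([609,-71,66],150)
print(manip.line_to([609,-71,46],15,contact_N=6)); st('press'); manip.wait(0.2); st()
print(manip.read_state()['joint_positions'].round(1))
E
```

```text
above 2.88 [609.09 -70.32 130.11] [-180.     0.  -164.7] F [-0.5  0.4  0.6] op 85.4 0.0
shut 3.65 [609.01 -71.03 130.  ] [-180.     0.  -164.7] F [-0.4 -0.2 -0.1] op -0.0 0.0
True
press 5.09 [609.09 -71.03  53.1 ] [-180.     0.  -164.7] F [ 0.1 -0.2  5.6] op 0.2 2.8
 5.29 [609.07 -71.02  53.07] [-180.    -0.  -164.7] F [0.4 1.  5.5] op -0.1 2.6
[ -11.    39.2   91.9   -0.    48.9 -116.3]
```

Run:
```python
from h import *
p=manip.read_state()['tool_pos'].copy()
p[2]-=0.15
for d in (20,60):
    q=p-bx*d
    manip.line_to(q,60); st('slid')
f=shot('wrist','w1.png'); t=shot('top','top2.png')
hsv=cv2.cvtColor(t['pixels'],cv2.COLOR_RGB2HSV); m=cv2.inRange(hsv,(15,90,80),(35,255,255)); k=np.zeros_like(m); k[130:270,300:370]=m[130:270,300:370]
pts=np.argwhere(k)[:,::-1]; print(proj(t,p-bx*60))
im=cv2.imread('pics/top2.png'); cv2.imwrite('pics/c3.png',cv2.resize(im[90:250,220:380],None,fx=3.75,fy=3.75,interpolation=cv2.INTER_CUBIC))
```

```text
slid 5.77 [588.74 -74.19  53.08] [ 1.800e+02 -1.000e-01 -1.647e+02] F [-1.5 -0.4  6.3] op -0.0 3.0
slid 6.58 [548.64 -80.25  53.09] [ 1.800e+02 -1.000e-01 -1.647e+02] F [-2.2  0.1  8.4] op 0.2 4.0
[332.43982831 195.71205173]
```

View pics/w1.png

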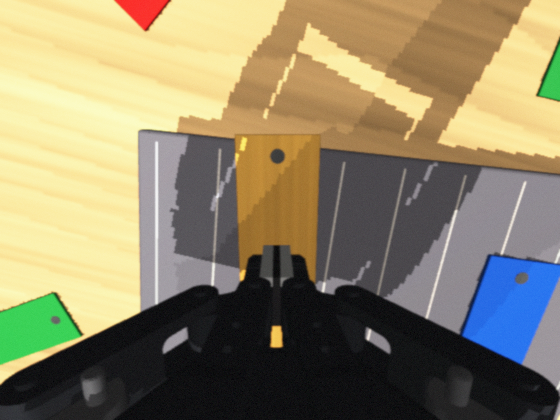

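View pics/c3.png

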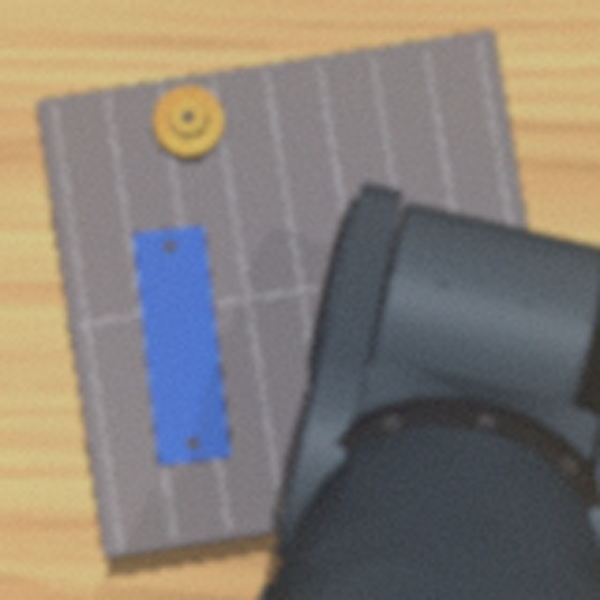

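In the wrist picture the plate's near end is at row ~134, columns 236–321. The board edge crosses there at rows 140–149, so the plate overhangs by about 4–5 mm, as predicted, and it isn't slipping under the finger. The blue plate has not moved. I'll slide about 38.5 mm more, then lift.

Run:
```python
from h import *
p=manip.read_state()['tool_pos'].copy(); p[2]=52.92
manip.line_to(p-bx*38.5,60); s=st('slid')
q=s['tool_pos'].copy(); manip.wait(0.1)
manip.line_to(q+[0,0,15],60); 
# probe tips at opening ~45 on free board strip beside the blue plate (board x 45, y +5)
manip.gripper_to(46); st('open')
g=E0+bx*120+by*(-40); 
manip.movep([*g[:2],125],[180,0,195.3]); st('retreat')
f=shot('wrist','w2.png'); t=shot('top','top3.png')
np.save('q.npy',q)
im=cv2.imread('pics/top3.png'); cv2.imwrite('pics/c4.png',cv2.resize(im[110:270,240:400],None,fx=3.75,fy=3.75,interpolation=cv2.INTER_CUBIC))
```

```text
slid 7.49 [509.2  -86.17  53.03] [ 1.799e+02 -1.000e-01 -1.647e+02] F [-2.4 -0.9  9.8] op -0.2 4.7
open 8.49 [509.2  -86.14  67.94] [ 1.800e+02 -1.000e-01 -1.647e+02] F [ 0.1 -0.8  0. ] op 46.0 0.0
retreat 9.03 [605.05 -55.55 124.64] [ 180.    -0.  -164.7] F [-0.1  0.1 -1. ] op 45.9 0.0
```

View pics/w2.png

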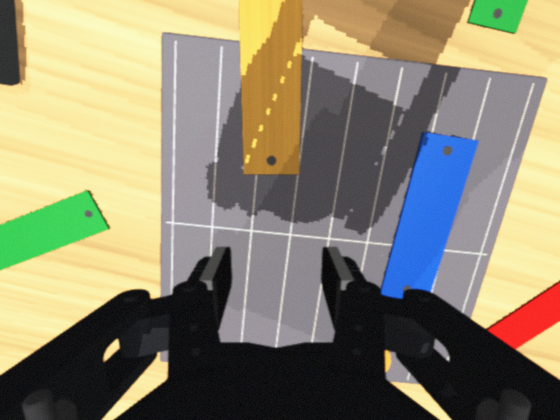

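The wrist view shows the brass plate's back end with corners at (244,174) and (299,173). The board edge runs from (163,34) to (545,77), and the plate's front part is past it. I'll compute the overhang and probe the fingertip height on the free board under the gripper.

Run:
```python
from h import *
p=manip.read_state()['tool_pos'].copy()
f=shot('wrist')
a=ray(f,244,174,53);b=ray(f,299,173,53);l=ray(f,241,43,53);r=ray(f,302,50,53)
el=ray(f,163,34,50);er=ray(f,545,77,50);print('edge',el.round(1),er.round(1),np.linalg.norm(el-er))
print('width',np.linalg.norm(a-b),a.round(1),b.round(1),l.round(1),r.round(1),'on-board length',np.linalg.norm((a+b-l-r)/2))
ax=(a+b-l-r)/2; print('axis deg',np.degrees(np.arctan2(ax[1],ax[0])), 'from width',np.degrees(np.arctan2(-(a-b)[0],(a-b)[1])))
manip.line_to([*p[:2],62],150)
print(manip.line_to([*p[:2],42],12,contact_N=4)); st('tips')
manip.line_to([*p[:2],90],150)
t=shot('top'); hsv=cv2.cvtColor(t['pixels'],cv2.COLOR_RGB2HSV); m=cv2.inRange(hsv,(18,120,120),(32,255,255))
for n in ((500,-90),(440,-105)): print(proj(t,[*n,53]).round(1))
cv2.imwrite('pics/c4.png',cv2.resize(cv2.cvtColor(t['pixels'],cv2.COLOR_RGB2BGR)[150:280,290:420],None,fx=4.6,fy=4.6,interpolation=cv2.INTER_CUBIC))
```

```text
edge [ 501.9 -159.5   50. ] [459.8  91.6  50. ] 254.58352641048685
width 39.39599510120586 [575.9 -87.2  53. ] [564.8 -49.4  53. ] [ 494.3 -109.1   53. ] [487.8 -70.2  53. ] on-board length 82.0940561908618
axis deg 15.035966398254793 from width -163.65157016648288
True
tips 10.87 [604.02 -55.93  47.72] [ 180.    -0.  -164.7] F [-1.2  0.4  6.3] op 46.0 3.0
[337.4 219.9]
[344.9 249.3]
```

View pics/c4.png

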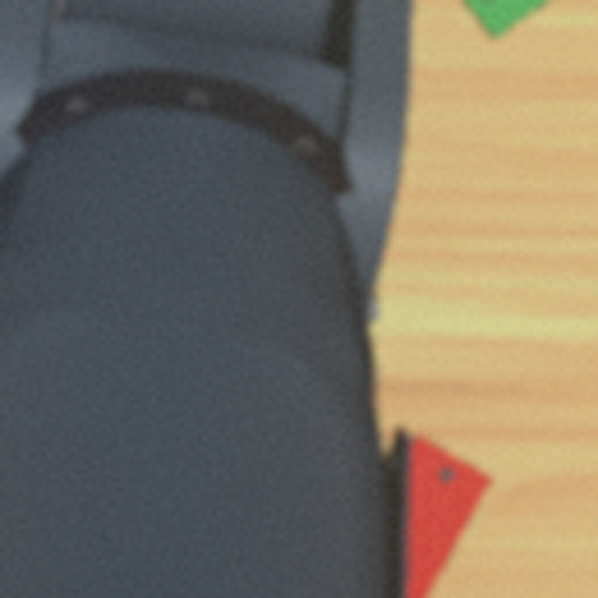

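The arm hides the plate from the top camera, so I'll use the wrist result instead. The plate's centre is about (508.5,-86.5) at 15.3°, and about 45 mm (35 %) sticks out, which matches the slid distance. Fingertip height is also known now: tips touch z=50 with the TCP at 47.7. I'll grip the sides of the overhanging part with the tips just above the plate's underside, so it can be set down flat.

Run:
```python
from h import *
a=np.radians(15.3); ax=np.array([np.cos(a),np.sin(a),0]); c=np.array([508.5,-86.5,0]); g=c-45*ax
manip.line_to([*g[:2],95],200); manip.gripper_to(56)
manip.line_to([*g[:2],49.3],80); st('at')
manip.gripper_to(30); s=st('grip')
if s['opening']>36:
    manip.line_to([*g[:2],58],25); st('lift'); manip.line_to([*g[:2],110],100); st('up')
shot('scene','s2.png'); shot('wrist','w3.png')
```

```text
at 13.22 [465.27 -98.43  49.47] [ 1.800e+02 -1.000e-01 -1.647e+02] F [ 0.6 -0.1  0.2] op 55.9 0.0
grip 13.56 [465.39 -98.47  49.72] [-180.    -0.  -164.7] F [-0.4 -0.1  3. ] op 36.2 59.5
lift 14.06 [465.03 -98.34  58.02] [ 1.800e+02 -1.000e-01 -1.647e+02] F [ 1.1  0.1 -1.1] op 35.7 60.0
up 14.72 [464.81 -98.3  109.62] [ 1.800e+02 -1.000e-01 -1.647e+02] F [ 0.7 -0.3 -1.2] op 35.6 60.2
```

View pics/s2.png

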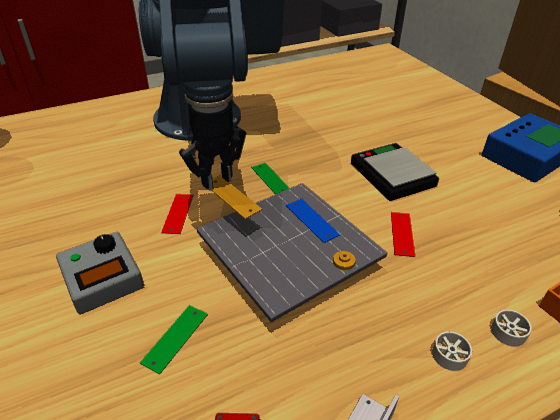

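The plate is held by its sides over the front edge, at about (213,185)–(260,215), and the blue plate is undisturbed. I'll check in code whether it hangs level.

```bash
cat >> h.py <<'E'
from scipy.optimize import least_squares
def brass(f,roi):
    hsv=cv2.cvtColor(f['pixels'],cv2.COLOR_RGB2HSV); m=cv2.inRange(hsv,(15,120,90),(32,255,255)); k=np.zeros_like(m); y0,y1,x0,x1=roi; k[y0:y1,x0:x1]=m[y0:y1,x0:x1]
    n,l,s,c=cv2.connectedComponentsWithStats(k); i=1+np.argmax(s[1:,4]); k=(l==i).astype(np.uint8)
    h=cv2.convexHull(np.argwhere(k)[:,::-1].astype(np.float32)); return s[i],c[i],h[:,0]
E
python3 - <<'E'
from h import *
f=shot('scene'); p=manip.read_state()['tool_pos']; a=np.radians(15.3); ax=np.array([np.cos(a),np.sin(a),0]); ay=np.array([-ax[1],ax[0],0])
s,c,h=brass(f,(170,235,195,285)); print(s,c)
print('far seen',h[np.argmax(h@[.84,.54])],'right',h[h[:,0].argmax()],'bottom',h[h[:,1].argmax()])
for pit in (0,-3,-6):
  t=np.radians(pit); d=ax*np.cos(t)+np.array([0,0,np.sin(t)])
  print(pit,[proj(f,np.array([p[0],p[1],p[2]+4])+110*d+e*20*ay).round(1).tolist() for e in(1,-1)])
w=shot('wrist'); s,c,h=brass(w,(0,300,100,450)); print(s,h[h[:,1]<h[:,1].max()+1][:40:3].tolist())
E
```

```text
[ 195  170   80   65 2559] [229.73739742 197.60648691]
far seen [274. 194.] right [274. 194.] bottom [198. 234.]
0 [[261.3, 205.4], [244.1, 214.7]]
-3 [[261.3, 207.8], [244.2, 217.0]]
-6 [[261.2, 210.0], [244.2, 219.3]]
[  100     0   350   300 59054] [[449.0, 271.0], [100.0, 176.0]]
```

Run:
```python
from h import *
f={'pixels':cv2.cvtColor(cv2.imread('pics/s2.png'),cv2.COLOR_BGR2RGB)}
hsv=cv2.cvtColor(f['pixels'],cv2.COLOR_RGB2HSV)
print('plate',hsv[200,238],hsv[205,246],'wood',hsv[220,190],hsv[160,300],hsv[180,245])
for S in(170,190,210):
    m=cv2.inRange(hsv[170:235,200:285],(12,S,90),(32,255,255)); n,l,s,c=cv2.connectedComponentsWithStats(m); i=1+np.argmax(s[1:,4]); k=np.argwhere(l==i)[:,::-1]+[200,170]
    print(S,s[i],'R',k[k[:,0].argmax()],'B',k[k[:,1].argmax()],'corners',cv2.boxPoints(cv2.minAreaRect(k.astype(np.float32))).round().tolist())
```

```text
plate [ 19 224 170] [ 19 225 189] wood [ 17 158 190] [ 17 157 202] [ 17 159 180]
170 [ 12  14  49  35 772] R [260 208] B [245 218] corners [[211.0, 190.0], [223.0, 176.0], [261.0, 208.0], [249.0, 222.0]]
190 [ 12  14  49  35 756] R [260 208] B [245 218] corners [[212.0, 190.0], [223.0, 177.0], [261.0, 208.0], [249.0, 222.0]]
210 [ 12  14  49  35 734] R [260 208] B [245 218] corners [[211.0, 191.0], [223.0, 177.0], [261.0, 208.0], [249.0, 222.0]]
```

The far-end corners are at (260,208) and (245,218). A level plate would show them there to within about 1°, so it hangs level. Next I'll carry it to the pan.

Run:
```python
from h import *
p=manip.read_state()['tool_pos']; A=[180,0,179.2]; t=[441.4,338.5]
manip.line_to([p[0],p[1],130],100)
manip.movep([*t,130],A); st('over')
manip.line_to([*t,60],100); manip.line_to([*t,45],40); s=st('near')
hit=manip.line_to([*t,38],8,contact_N=3); s=st('down %s'%hit)
f=shot('scene','s3.png'); hsv=cv2.cvtColor(f['pixels'],cv2.COLOR_RGB2HSV)
m=cv2.inRange(hsv[130:215,340:450],(12,170,80),(32,255,255)); n,l,ss,c=cv2.connectedComponentsWithStats(m); i=1+np.argmax(ss[1:,4]); k=np.argwhere(l==i)[:,::-1]+[340,130]
print(ss[i],cv2.boxPoints(cv2.minAreaRect(k.astype(np.float32))).round().tolist(),'R',k[k[:,0].argmax()],'B',k[k[:,1].argmax()],'T',k[k[:,1].argmin()],'L',k[k[:,0].argmin()])
for x in(-65,65):
  for y in(-20,20): print(x,y,proj(f,[486.4+x,337.9+y,43]).round(1))
im=cv2.imread('pics/s3.png'); cv2.imwrite('pics/c5.png',cv2.resize(im[110:220,330:460],None,fx=5,fy=5,interpolation=cv2.INTER_CUBIC))
```

```text
over 16.88 [441.74 337.74 129.84] [-180.    -0.   179.2] F [-0.5 -0.4 -1.4] op 36.0 60.3
near 18.26 [441.33 338.47  44.83] [-180.    -0.   179.2] F [ 0.1 -0.2 -1.1] op 35.8 60.4
down True 18.87 [441.44 338.56  40.45] [180.    0.  179.2] F [-0.8 -0.7  4.3] op 35.8 63.1
[ 45  19  40  34 497] [[381.0, 157.0], [389.0, 148.0], [424.0, 177.0], [416.0, 187.0]] R [424 177] B [411 182] T [390 149] L [385 158]
-65 -20 [376.4 151.8]
-65 20 [390.  147.9]
65 -20 [410.4 180.8]
65 20 [424.7 176.3]
```

The plate touched the pan at TCP z=40.4, with its corners within 1–2 px of where a centred plate would appear. I'll ease it down slightly and release.

Run:
```python
from h import *
t=[441.4,338.5]
manip.line_to([*t,39.8],6,contact_N=7); st('settle')
manip.gripper_to(60); st('open'); manip.line_to([*t,130],100)
manip.movep([330,180,230],[180,0,179.2]); manip.wait(0.5); st('away')
f=shot('top','top5.png')
hsv=cv2.cvtColor(f['pixels'],cv2.COLOR_RGB2HSV)
def rect(m,roi,z):
    y0,y1,x0,x1=roi; n,l,ss,c=cv2.connectedComponentsWithStats(m[y0:y1,x0:x1]); i=1+np.argmax(ss[1:,4]); k=np.argwhere(l==i)[:,::-1]+[x0,y0]
    return cv2.minAreaRect(np.array([ray(f,u,v,z)[:2] for u,v in k],np.float32))
print('brass',rect(cv2.inRange(hsv,(15,90,80),(35,255,255)),(193,258,104,160),43))
print('blue',rect(cv2.inRange(hsv,(100,120,50),(130,255,255)),(140,220,245,295),53))
im=cv2.imread('pics/top5.png'); 
s=cv2.cvtColor(shot('scene')['pixels'],cv2.COLOR_RGB2BGR)
o=np.hstack([cv2.resize(im[180:290,80:190],(400,400),interpolation=2),cv2.resize(s[120:210,345:435],(400,400),interpolation=2)]); cv2.imwrite('pics/fin.png',o)
```

```text
settle 19.17 [441.53 338.6   40.44] [-180.    -0.   179.2] F [-2.1 -1.8  8.3] op 36.0 64.2
open 19.52 [441.39 338.46  39.66] [-1.800e+02 -1.000e-01  1.792e+02] F [-0.8  0.4  0.4] op 59.8 0.0
away 21.95 [330.04 180.09 229.89] [-180.    -0.   179.2] F [-0.2 -0.3  0.3] op 60.1 0.0
brass ((488.40496826171875, 336.8954162597656), (132.6908416748047, 115.01233673095703), 0.24949897825717926)
blue ((578.7337036132812, 52.84506607055664), (127.07569885253906, 37.95333480834961), 7.1455607414245605)
```

View pics/fin.png

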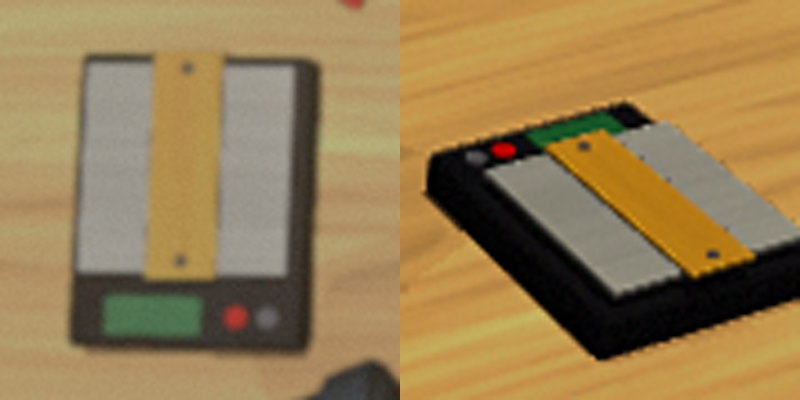

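The final picture shows the brass plate flat and centred on the pan, spanning crop columns 150–220 on a pan that runs 80–293. The blue plate has not moved and the robot is clear.

```bash
python3 -c "
from plant import manip
print(manip.job_done())"
```

```text
the job is handed in; nothing more can be done
None
```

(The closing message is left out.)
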